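Unbar the tool carrier and fetch the red screwdriver

TASK

Lift the silver retaining bar with the yellow grip straight up out of its two open brackets on the tool carrier, and set it down gently, lying on the belt or the bench, clear of the carrier and the tray. Then take the red-handled screwdriver out of the carrier and lay it down gently inside the grey tray, flat on the tray's floor. Leave the other two tools where they lie in their lanes.

Things in the scene. Friction and masses are not known exactly. Their poses are not given: they have to be found in the camera images.
- carrier: fixed blue tool carrier, grey pad, origin on the belt: deck 190 (x) x 170 (y) mm, top 12 mm up, from y = -65 to +105; lanes along y at x = -56, 0, +56, one tool in each, handle to +y. At x = -110 and +110, y = +50 stand open-topped U brackets: slot 27 wide in y, saddle 43 high, prongs to 60. Whole carrier x = -121 to +121. 8 mm high dividers between the lanes only at the deck's y ends.
- bar: silver retaining bar, 262 mm long (x), 22 wide (30 at the black end stops), 10 thick, 0.15 to 0.23 kg, yellow grip tab in the middle. Lies loose in both brackets above the tools, along the carrier's x, 2.5 mm play each side; free once straight up by 20 mm. Origin: middle of its flat underside, z up. Stands by itself on its underside.
- bar_tab (a point): middle of the bar's yellow grip tab, 32 mm above the bar's underside. The tab is 50 mm long (x), 14 mm thick (y), from 13 to 44 mm above the underside. Axes as the bar's.
- red_screwdriver: cross-head screwdriver with red handle, 205 mm long, 85 g, along its own y axis in one of the three lanes (which one varies). Handle 28 mm thick, y = +2 to +103; steel shaft 6 mm thick, y = -103 to +2, its underside 11 mm over the handle's. Origin: mid length, underside, z up.
- red_handle (a point): middle of the red handle, 50 mm toward +y from the screwdriver's origin, 14 mm above its underside: grip here across x (28 mm wide). At least 46 mm is free from this point to the next tool or bracket on either side. The bar lies above it at first.
- red_tip (a point): tip of the screwdriver's shaft, 102 mm toward -y from its origin, 14 mm above its underside.
- brush: black brush, 14 x 153 x 14 mm, in another lane; stays there. Origin at mid length, underside.
- yellow_screwdriver: small yellow-handled screwdriver, 12 x 131 x 12 mm, in another lane; stays there. Origin at mid length, underside.
- tray: shallow open grey tray, fixed to the belt between the robot and the carrier: outside 95 (x) x 260 (y) x 22 mm high, walls 4 mm, floor 4 mm above the belt (inside 87 x 252). Origin under its centre; long axis is y. The screwdriver fits along it, either way round. Near it, on the right rail of the belt (x = 440, y = -217 mm in the world), stands a 45 mm square post 1.2 m high: keep the arm clear.

How it is judged:
By the outcome, as a careful person would: the job done as asked, in the order asked, and still so for the second after the job is handed in, with the robot touching nothing.
It also fails if it takes over 62 s, if anything falls off the work surface, if the arm or the gripper's body presses on something with over 40 N, if the wrist force passes 120 N, or if a joint passes its speed limit or range.

ROBOT

A 6-joint arm with a two-finger parallel gripper is mounted at the origin on a cart in front of the work surface, level with it; the furniture and walls round the work are solid. World frame = base frame: x ahead of the robot, y to its left, z up, the work surface at z = 0. Lengths are in m, angles in rad, forces in N, time in s.
With the tool pointing down it reaches from about 0.325 to 0.9 m from the base axis. Payload 3.5 kg.
Tool frame: the origin (TCP) lies at the very end of the fingers, on their centre line; the grasp point (between the pads) lies 19 mm behind it; z points along the fingers, y is the direction in which the jaws open and shut (so a half turn about z gives the same grasp; the last joint's range is limited). The gripper opens to 85 mm and grips with 20 to 120 N. Pads are 22 mm wide; open, the fingers measure 114 mm over their backs; the gripper's body (76 mm by 85 mm) begins 54 mm behind the grasp point. The pads swing forward as they close: fully open they stand 13 mm farther back than shut.
Start: joints at [-1.333, 0.276, -0.026, 1.268, 0, 1.467], TCP at [0.209, -0.589, 0.231] pointing down, gripper open.
Joint ranges: [-3.12, 3.12], [-0.85, 1.88], [-1.08, 1.24], [-1.95, 2.15], [-1.57, 1.53], [-3.14, 3.14]. Speed limits (rad/s): [2.57, 2.57, 3.14, 3.14, 3.14, 3.14].

INTERFACE

Orientations are given as a 3x3 rotation matrix whose columns are the frame's x, y, z axes.
In Python, from bench import get_state, grab_frame, close_job gives the robot as it stands.
- The arm moves only by the shell command python3 -m creep 'ROWS' [OPENING] [FORCE]. ROWS is JSON, one flat list of numbers, 6 for each row, row after row: the shift along the world's x, y, z as a fraction of full scale, then the turn, a rotation vector about the world's x, y, z as a fraction of full scale. A call has 1 to 5 rows; each row is the pose to reach, as a shift and turn from the pose commanded when the call began; what a row does not reach only later rows make up. Full scale, the value 1, is 10 cm for a shift and 0.5 rad for a turn. A row lasts 1/12 s, in which the tool goes at most 41.7 mm and 7.16 degrees, less where a joint would pass 70% of its speed; a pose out of reach is approached as far as the arm can. A call with a number of a shift or a turn outside -1 to 1 is refused whole. A call with a gripper value outside its range is refused whole. OPENING is the opening, from -1 (shut) to 1 (fully open), set as the call begins (- or left out, the last holds). The fingers move at their own pace and stop on an object; FORCE is the grip in N (left out, the last holds). Time passes only in rows, so rows that repeat a pose let the fingers close. It gives the time, the measured TCP pose, the force and the opening at its end, in the units of the state.
- get_state(): the state, without advancing time (a new reading comes with each control period).
- grab_frame(name): name is "side" or "top"; returns a dict with "frame" (384x512x3 uint8, blue, green, red), "mtx" (3x3 intrinsics, pixels), "dist" ([k1, k2, p1, p2, k3] as OpenCV has them; the pictures are not rectified), "rvec" (rotation vector, rad) and "tvec" (3), from world to camera coordinates, as OpenCV has them. Camera axes: x right, y down, z forward; pixel columns grow to the right and rows downward; lengths in m; the calibration is good to about 2 mm. A picture is of the moment at which its call begins. There is no depth.
- close_job(): hands the job in, once; it reports no verdict.
The state is a dict: "clock": time; "qpos": joint angles; "joint_vel": joint speeds; "joint_torque": joint torques, N m; "tool_pos": TCP position; "ee_rot": TCP orientation; "contact_force": force on the tool from outside, world axes, zero at the start; "ft_torque": the same for the moment, N m; "width": finger opening in m.
Only numpy, scipy, OpenCV 4.12 (cv2) and the standard library are available. Lean on these libraries where they do the work, as an engineer would, in place of code of your own. Each camera call takes 0.05 s, during which the arm holds its last target.

## Working session

There is one attempt and no reset: what is moved stays moved. The work goes in short steps, Python scripts to look and compute and a shell command to move; the robot and the scene stay as the last step left them, time stands still between calls to the robot, and variables do not carry over. Pictures are saved under pics/ and viewed, and the job is handed in when it is done.

```bash
mkdir -p pics; ls; cat > h.py <<'E'
import numpy as np, cv2
from bench import get_state, grab_frame, close_job
def snap(n,tag):
    f=grab_frame(n); np.savez(f'pics/{tag}.npz',**{k:np.array(v) for k,v in f.items()}); cv2.imwrite(f'pics/{tag}.png',f['frame']); return f
def load(tag): return np.load(f'pics/{tag}.npz')
def ray(f,p):
    u=cv2.undistortPoints(np.array([[p]],float),f['mtx'],f['dist'])[0,0]
    R=cv2.Rodrigues(f['rvec'].astype(float))[0]; o=-R.T@f['tvec'].reshape(3); d=R.T@np.array([u[0],u[1],1]); return o,d/np.linalg.norm(d)
def onz(f,p,z):
    o,d=ray(f,p); return o+d*(z-o[2])/d[2]
def tri(f,p,g,q):
    o1,d1=ray(f,p);o2,d2=ray(g,q)
    s=np.linalg.lstsq(np.stack([d1,-d2],1),o2-o1,rcond=None)[0]
    a=o1+s[0]*d1;b=o2+s[1]*d2; return (a+b)/2,np.linalg.norm(a-b)
def proj(f,P): return cv2.projectPoints(np.array(P,float).reshape(-1,3),f['rvec'].astype(float),f['tvec'].astype(float),f['mtx'],f['dist'])[0].reshape(-1,2)
def crop(tag,x,y,w,h,s,out):
    im=cv2.imread(f'pics/{tag}.png')[y:y+h,x:x+w]; im=cv2.resize(im,None,fx=s,fy=s,interpolation=cv2.INTER_CUBIC); cv2.imwrite(f'pics/{out}.png',im)
E
python3 - <<'E'
from h import *
for n in('side','top'):
    f=snap(n,n+'0'); R=cv2.Rodrigues(f['rvec'].astype(float))[0]; print(n,-R.T@np.array(f['tvec']).reshape(3),R[2])
print(get_state())
E
```

```text
pics
side [ 1.1461866  -0.06522202  0.67958879] [-0.69040398  0.04239631 -0.72218065]
top [ 0.5138705 -0.0015888  0.9882428] [ 0.06037489  0.00300127 -0.99817126]
{'clock': 0.1, 'qpos': array([-1.33338924e+00,  2.77093992e-01, -2.77576378e-02,  1.26799345e+00,
       -9.56862124e-06,  1.46743537e+00]), 'joint_vel': array([ 0.00030808,  0.0003783 ,  0.00319933, -0.00113586,  0.00045583,
       -0.00044036]), 'joint_torque': array([ 6.93344100e-04, -4.46709216e+01,  2.96128535e+01,  8.43357149e-03,
       -1.07647143e-04, -1.37229577e-05]), 'tool_pos': array([ 0.20872506, -0.58836392,  0.23024195]), 'ee_rot': array([[ 9.42498299e-01,  3.34210586e-01, -4.91132441e-04],
       [ 3.34210886e-01, -9.42496221e-01,  1.98903660e-03],
       [ 2.01866617e-04, -2.03880542e-03, -9.99997901e-01]]), 'contact_force': array([-0.05831955,  0.40137593, -0.59542058]), 'ft_torque': array([ 0.01682806, -0.02293874,  0.02873178]), 'width': 0.0856667632257665}
```

View pics/side0.png

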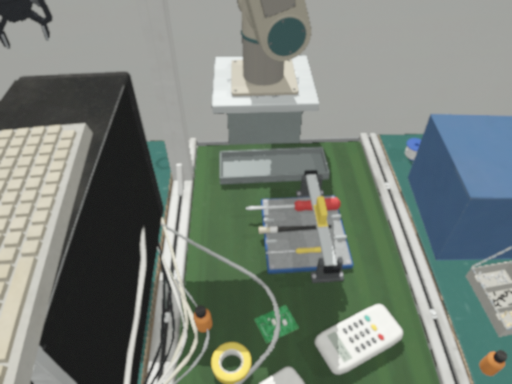

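View pics/top0.png

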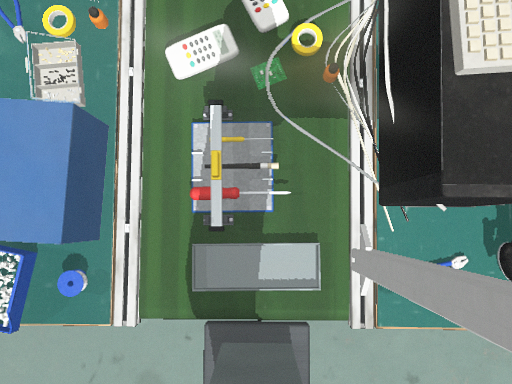

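Side: carrier at about (305,235), tray (273,165), the bar's tab (321,210). Top: red screwdriver is in the lane nearest the robot, tab at about (216,164), red handle (215,193), tray centre (256,267). I'll enlarge.

```bash
python3 - <<'E'
from h import *
crop('top0',180,95,125,125,6,'top0c'); E=crop('side0',235,155,130,130,5,'side0c')
crop('top0',180,230,150,70,5,'top0t'); crop('side0',205,135,140,60,5,'side0t')
E
python3 - <<'E'
import cv2
im=cv2.imread('pics/top0c.png'); im=cv2.resize(im,(600,600)); cv2.imwrite('pics/top0c2.png',im)
E
```

```text
(no output)
```

View pics/top0c2.png

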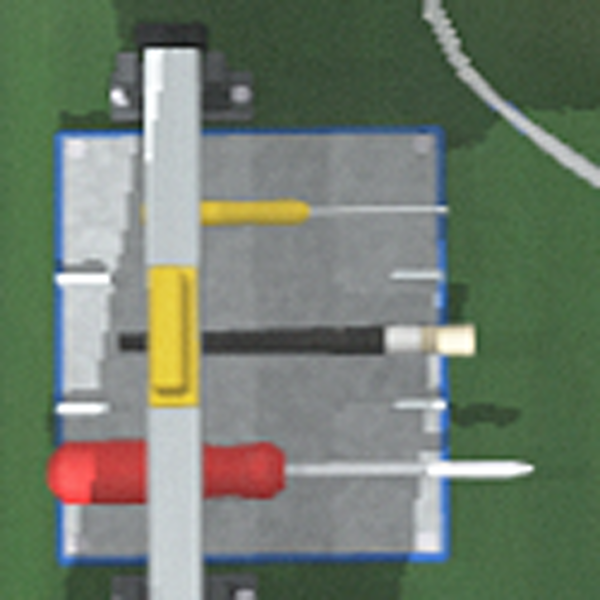

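View pics/side0c.png

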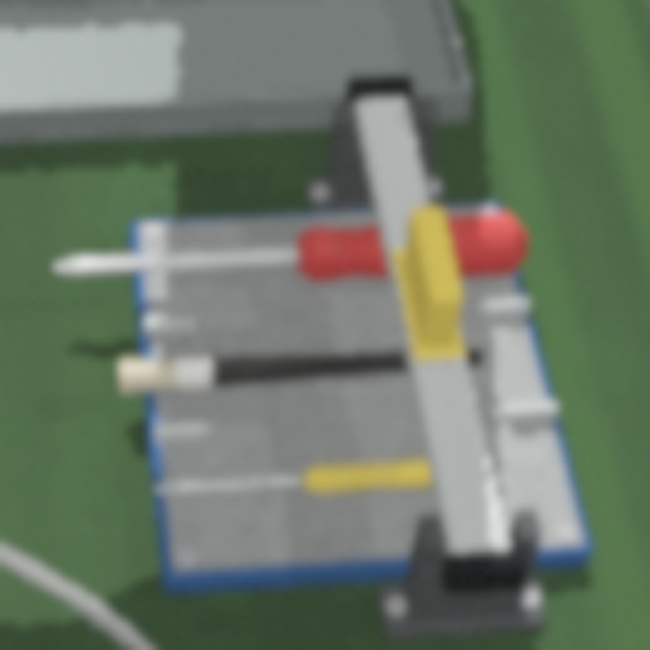

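View pics/top0t.png

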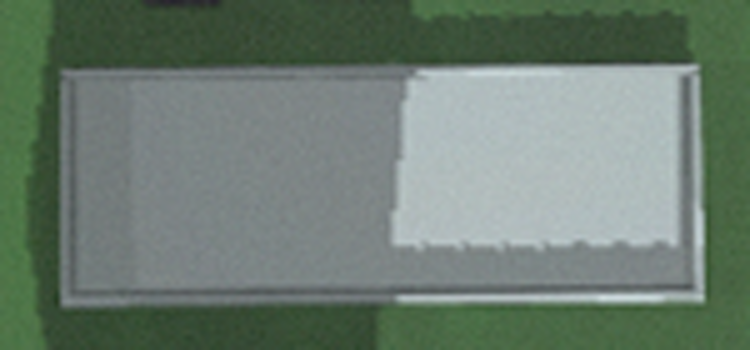

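View pics/side0t.png

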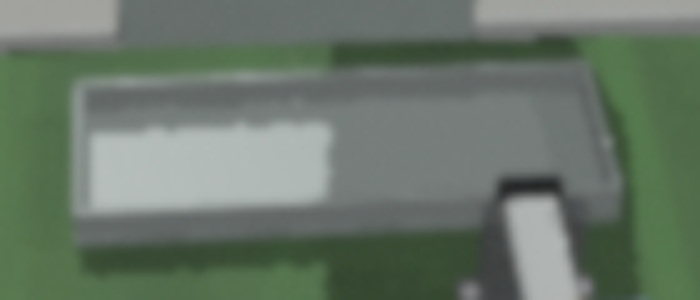

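```bash
cat > m.py <<'E'
from h import *
T=load('top0');S=load('side0')
t=lambda x,y:(180+(x+.5)/4.8-.5,95+(y+.5)/4.8-.5)
s=lambda x,y:(235+(x+.5)/5-.5,155+(y+.5)/5-.5)
tt=lambda x,y:(180+(x+.5)/5-.5,230+(y+.5)/5-.5)
st=lambda x,y:(205+(x+.5)/5-.5,135+(y+.5)/5-.5)
E
python3 - <<'E'
from m import *
np.set_printoptions(precision=4,suppress=True)
for n,a,b in [('tabtop c',t(167,330),s(436,248)),('dL far',t(58,132),s(587,548)),('dR far',t(441,129),s(168,577)),('dR near',t(446,559),s(135,222)),('tip',t(531,468),s(55,265)),('handle +y end',t(48,474),s(527,238)),('handle -y end',t(285,470),s(299,254)),
 ('bar far end top',t(171,26),s(488,560)),
 ('trayLfar',tt(62,68),st(620,183)),('trayRfar',tt(697,68),st(75,212)),('trayRnear',tt(702,300),st(77,80)),('trayLnear',tt(62,304),st(588,65))]:
    P,e=tri(T,a,S,b); print(n,P,'err',round(e,4))
print('deck top z=.012:')
for c in [(58,132),(441,129),(446,559),(62,561)]: print(onz(T,t(*c),.012))
print('tray rim z=.022')
for c in [(62,68),(697,68),(702,300),(62,304)]: print(onz(T,tt(*c),.022))
print('tabtop z .087',onz(T,t(167,330),.087),onz(S,s(436,248),.087))
E
```

```text
tabtop c [0.6239 0.0831 0.0848] err 0.001
dL far [0.7188 0.1381 0.0105] err 0.0023
dR far [ 0.7225 -0.028   0.009 ] err 0.0015
dR near [ 0.5352 -0.0317  0.0089] err 0.0011
tip [ 0.5739 -0.0676  0.0254] err 0.0024
handle +y end [0.5691 0.1382 0.0268] err 0.0005
handle -y end [0.572  0.0377 0.0249] err 0.0009
bar far end top [0.7534 0.0855 0.0598] err 0.0014
trayLfar [0.468  0.1309 0.0246] err 0.0021
trayRfar [ 0.4707 -0.1268  0.0193] err 0.0016
trayRnear [ 0.3776 -0.1283  0.0207] err 0.0007
trayLnear [0.3725 0.1307 0.0165] err 0.0008
deck top z=.012:
[0.7188 0.1391 0.012 ]
[ 0.7219 -0.0272  0.012 ]
[ 0.5352 -0.031   0.012 ]
[0.5326 0.1339 0.012 ]
tray rim z=.022
[0.468  0.1323 0.022 ]
[ 0.4708 -0.1257  0.022 ]
[ 0.3778 -0.1278  0.022 ]
[0.3733 0.1304 0.022 ]
tabtop z .087 [0.6237 0.0834 0.087 ] [0.6258 0.0821 0.087 ]
```

```bash
python3 -m creep '[-0.09,0.25,0,0,0,0.24, -0.18,0.5,0,0,0,0.48, -0.27,0.75,0,0,0,0.72, -0.36,1,0,0,0,0.96]' 1 20; python3 -m creep '[-0.09,0.25,0.05,0,0,0.24, -0.18,0.5,0.1,0,0,0.48, -0.27,0.75,0.15,0,0,0.72, -0.36,1,0.2,0,0,0.96]'; python3 -m creep '[-0.07,0.22,0,0,0,0.24, -0.15,0.43,0,0,0,0.48, -0.22,0.64,0,0,0,0.72, -0.22,0.64,0,0,0,0.96, -0.22,0.64,0,0,0,0.96]'
python3 -c "
from h import *
s=get_state();print(s['qpos'])"
```

```text
clock: 0.43
tool_pos: [0.1724, -0.4875, 0.2305]
ee_rot: [[0.677, 0.736, -0.0], [0.736, -0.677, 0.002], [0.001, -0.001, -1.0]]
contact_force: [-0.6, 1.1, 0.1]
width: 0.0857
clock: 0.77
tool_pos: [0.1364, -0.3873, 0.2509]
ee_rot: [[0.261, 0.965, -0.0], [0.965, -0.261, 0.001], [0.001, -0.001, -1.0]]
contact_force: [-0.9, -0.6, -0.3]
width: 0.0856
clock: 1.18
tool_pos: [0.1146, -0.3237, 0.251]
ee_rot: [[-0.21, 0.978, -0.0], [0.978, 0.21, 0.0], [0.0, 0.0, -1.0]]
contact_force: [1.2, -0.2, -0.4]
width: 0.0857
[-1.41953897e+00 -2.56502580e-01 -5.23950425e-01  1.30347376e+00
  8.46909483e-06 -6.04275660e-02]
```

```bash
python3 -m creep '[0.25,0.07,0,0,0,0.17, 0.5,0.18,0,0,0,0.34, 0.75,0.34,0,0,0,0.5, 0.98,0.5,0,0,0,0.69]'; python3 -m creep '[0.25,0.22,0,0,0,0.17, 0.5,0.46,0,0,0,0.34, 0.7,0.7,0,0,0,0.5, 0.9,0.98,0,0,0,0.69]'
python3 -m creep '[0.12,0.25,0,0,0,0.17, 0.22,0.5,0,0,0,0.34, 0.32,0.75,0,0,0,0.5, 0.42,1,0,0,0,0.69]';python3 -m creep '[0.02,0.25,0,0,0,0.17, 0.04,0.5,0,0,0,0.34, 0.05,0.75,0,0,0,0.5, 0.05,1,0,0,0,0.69, 0.05,1,0,0,0,0.69]'
python3 -c "
from h import *
s=get_state();print(s['qpos'])"
```

```text
clock: 1.52
tool_pos: [0.2141, -0.2751, 0.2513]
ee_rot: [[-0.527, 0.85, 0.0], [0.85, 0.527, -0.0], [-0.0, 0.0, -1.0]]
contact_force: [0.3, 0.6, -0.2]
width: 0.0854
clock: 1.85
tool_pos: [0.3045, -0.1765, 0.2513]
ee_rot: [[-0.784, 0.621, 0.001], [0.621, 0.784, -0.001], [-0.001, -0.0, -1.0]]
contact_force: [1.1, -0.5, 0.2]
width: 0.0856
clock: 2.18
tool_pos: [0.3457, -0.0758, 0.2512]
ee_rot: [[-0.948, 0.319, 0.0], [0.319, 0.948, -0.0], [-0.0, -0.0, -1.0]]
contact_force: [0.5, 0.0, 0.2]
width: 0.0853
clock: 2.6
tool_pos: [0.3499, 0.0261, 0.2511]
ee_rot: [[-1.0, -0.024, -0.0], [-0.024, 1.0, 0.002], [0.0, 0.002, -1.0]]
contact_force: [-0.1, -0.0, -0.2]
width: 0.0854
[-0.11206609 -0.24105137 -0.51260462  1.29991024  0.00182077 -0.1360844 ]
```

```bash
python3 -m creep '[0.25,0.05,0,0,0,0, 0.5,0.1,0,0,0,0, 0.75,0.15,0,0,0,0, 1,0.2,0,0,0,0]'; python3 -m creep '[0.25,0.05,-0.1,0,0,0, 0.5,0.1,-0.3,0,0,0, 0.75,0.15,-0.6,0,0,0, 1,0.2,-0.8,0,0,0]'
python3 -m creep '[0.25,0.05,-0.1,0,0,0, 0.5,0.1,-0.2,0,0,0, 0.75,0.17,-0.3,0,0,0, 0.75,0.17,-0.3,0,0,0, 0.75,0.17,-0.3,0,0,0]'
python3 - <<'E'
from h import *
snap('side','s1');snap('top','t1')
crop('s1',205,95,200,200,3.5,'s1c');crop('t1',140,85,160,150,5,'t1c')
im=cv2.imread('pics/s1c.png');im2=cv2.resize(cv2.imread('pics/t1c.png'),(640,600));cv2.imwrite('pics/t1c.png',im2);cv2.imwrite('pics/s1c.png',cv2.resize(im,(600,600)))
E
```

```text
clock: 2.93
tool_pos: [0.4515, 0.043, 0.251]
ee_rot: [[-1.0, -0.016, 0.0], [-0.016, 1.0, -0.0], [-0.0, -0.0, -1.0]]
contact_force: [0.5, 1.2, -0.9]
width: 0.0853
clock: 3.27
tool_pos: [0.551, 0.0628, 0.1688]
ee_rot: [[-1.0, -0.015, -0.001], [-0.015, 1.0, -0.0], [0.001, -0.0, -1.0]]
contact_force: [0.8, -0.1, 0.2]
width: 0.0856
clock: 3.68
tool_pos: [0.6255, 0.0797, 0.1393]
ee_rot: [[-1.0, -0.017, -0.003], [-0.017, 1.0, -0.0], [0.003, -0.0, -1.0]]
contact_force: [-0.3, 0.2, 0.0]
width: 0.0853
```

View pics/s1c.png

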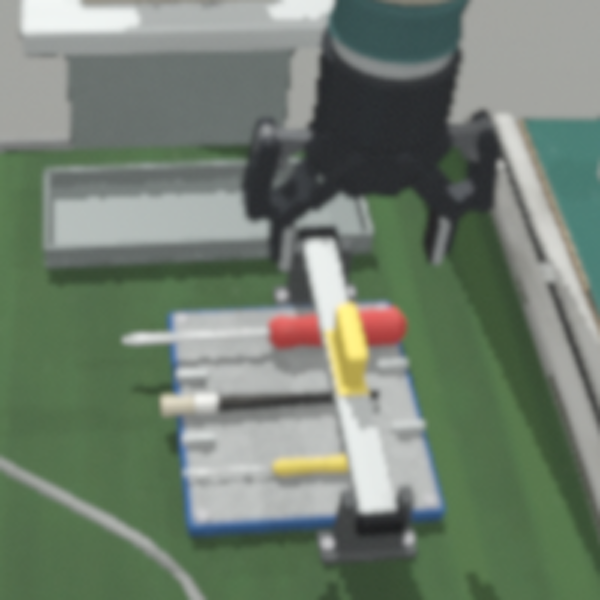

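View pics/t1c.png

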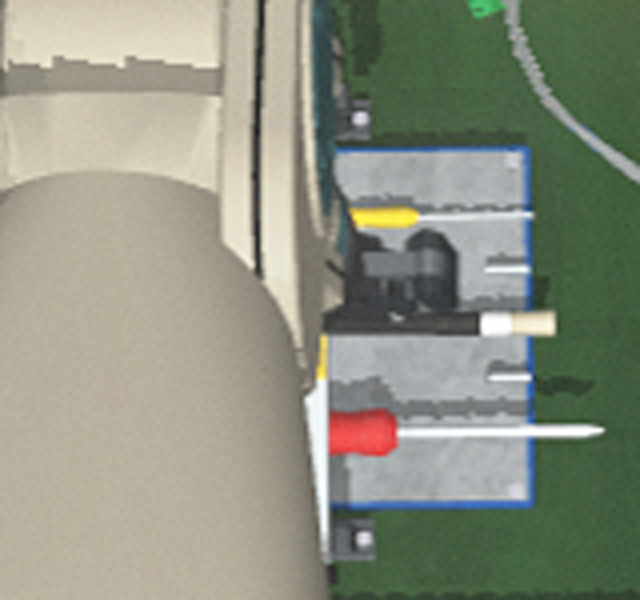

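Side: open gripper above the tab (tab at (350,350) in the crop), the jaws straddling it along y. The top view is mostly hidden by the arm. I go down.

```bash
python3 -m creep '[0,0.03,-0.2,0,0,0, 0,0.03,-0.4,0,0,0, 0,0.03,-0.6,0,0,0, 0,0.03,-0.8,0,0,0, 0,0.03,-0.8,0,0,0]'
python3 - <<'E'
from h import *
snap('side','s2');crop('s2',235,115,120,120,5,'s2c')
E
```

```text
clock: 4.2
tool_pos: [0.6206, 0.0824, 0.0579]
ee_rot: [[-1.0, -0.018, -0.007], [-0.018, 1.0, -0.0], [0.007, -0.0, -1.0]]
contact_force: [-0.9, 0.4, -0.5]
width: 0.0851
```

View pics/s2c.png

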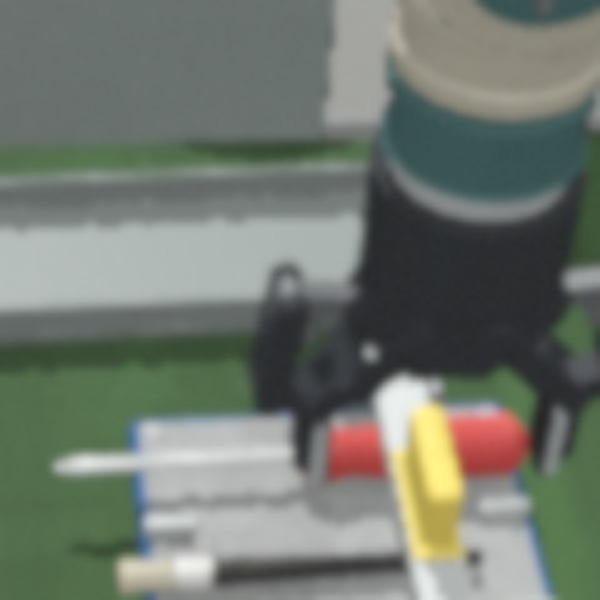

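```bash
python3 - <<'E'
from h import *
s=get_state();print(s['tool_pos'],s['qpos'],s['joint_vel'])
S=load('s2')
P=s['tool_pos'];R=s['ee_rot']
for d in [(0,0,0),(0,.043,-.013),(0,-.043,-.013),(0,0,-.019)]:
    p=proj(S,P+R@np.array(d))[0]; print(d,p,(p-[235,115])*5)
for q in [(.625,.083,.087),(.650,.083,.087),(.6,.083,.087),(.625,.083,.056)]:print(q,(proj(S,q)[0]-[235,115])*5)
E
```

```text
[0.62191186 0.08253107 0.05983323] [ 2.89953163e-02  4.16765368e-01 -2.14876134e-01  9.44113716e-01
 -1.15464156e-04  1.09659057e-02] [ 0.00291751 -0.02781096  0.05455222  0.00950712  0.0002746  -0.00296687]
(0, 0, 0) [320.22821511 211.64519564] [426.14107555 483.2259782 ]
(0, 0.043, -0.013) [341.94519686 206.39241743] [534.7259843  456.96208716]
(0, -0.043, -0.013) [299.73960392 208.51949634] [323.6980196  467.59748168]
(0, 0, -0.019) [321.28047933 205.48883468] [431.40239664 452.44417342]
(0.625, 0.083, 0.087) [436.00480695 444.39807618]
(0.65, 0.083, 0.087) [445.84792277 492.57695734]
(0.6, 0.083, 0.087) [426.54729146 398.23728526]
(0.625, 0.083, 0.056) [427.37685298 495.08069593]
```

Fingers straddle the tab at (430,470) as projected; the arm is still settling by a few mm. I let it settle, then close.

```bash
python3 -m creep '[0,0,0,0,0,0, 0,0,0,0,0,0, 0,0,0,0,0,0, 0,0,0,0,0,0]'; python3 -m creep '[0,0,0,0,0,0, 0,0,0,0,0,0, 0,0,0,0,0,0, 0,0,0,0,0,0, 0,0,0,0,0,0]' -1 50; python3 -m creep '[0,0,0,0,0,0, 0,0,0,0,0,0, 0,0,0,0,0,0, 0,0,0,0,0,0, 0,0,0,0,0,0]'
```

```text
clock: 4.58
tool_pos: [0.6261, 0.0829, 0.063]
ee_rot: [[-1.0, -0.019, 0.003], [-0.019, 1.0, 0.0], [-0.003, -0.0, -1.0]]
contact_force: [0.0, -0.0, 0.1]
width: 0.0856
clock: 5.0
tool_pos: [0.6248, 0.083, 0.0613]
ee_rot: [[-1.0, -0.019, -0.0], [-0.019, 1.0, 0.0], [0.0, 0.0, -1.0]]
contact_force: [-0.2, -0.1, 0.6]
width: 0.0254
clock: 5.42
tool_pos: [0.6249, 0.083, 0.0613]
ee_rot: [[-1.0, -0.019, 0.0], [-0.019, 1.0, 0.0], [-0.0, 0.0, -1.0]]
contact_force: [0.4, -0.3, 0.3]
width: 0.0129
```

```bash
python3 -m creep '[0,0,0.03,0,0,0, 0,0,0.08,0,0,0, 0,0,0.14,0,0,0, 0,0,0.2,0,0,0, 0,0,0.26,0,0,0]'; python3 -m creep '[0,0,0.08,0,0,0, 0,0,0.16,0,0,0, 0,0,0.24,0,0,0, 0,0,0.24,0,0,0, 0,0,0.24,0,0,0]'
python3 - <<'E'
from h import *
snap('side','s3');crop('s3',225,85,150,220,2.7,'s3c')
T=load('top0')
for z in(0,.02): print([onz(T,p,z).round(3) for p in [(142,110),(142,165),(142,230),(115,165)]])
im=cv2.imread('pics/side0.png')[120:290,340:450];cv2.imwrite('pics/rail.png',cv2.resize(im,None,fx=3.5,fy=3.5,interpolation=2))
im=cv2.imread('pics/top0.png')[90:240,100:200];cv2.imwrite('pics/railt.png',cv2.resize(im,None,fx=4,fy=4,interpolation=2))
E
```

```text
clock: 5.83
tool_pos: [0.625, 0.0829, 0.0881]
ee_rot: [[-1.0, -0.019, 0.0], [-0.019, 1.0, -0.0], [-0.0, -0.0, -1.0]]
contact_force: [0.0, 0.3, -2.5]
width: 0.0128
clock: 6.25
tool_pos: [0.6257, 0.083, 0.1124]
ee_rot: [[-1.0, -0.019, 0.002], [-0.019, 1.0, 0.0], [-0.002, -0.0, -1.0]]
contact_force: [0.6, -0.3, -1.7]
width: 0.0131
[array([0.746, 0.246, 0.   ]), array([ 0.629,  0.243, -0.   ]), array([0.493, 0.24 , 0.   ]), array([0.629, 0.3  , 0.   ])]
[array([0.741, 0.241, 0.02 ]), array([0.627, 0.238, 0.02 ]), array([0.494, 0.235, 0.02 ]), array([0.626, 0.293, 0.02 ])]
```

View pics/s3c.png

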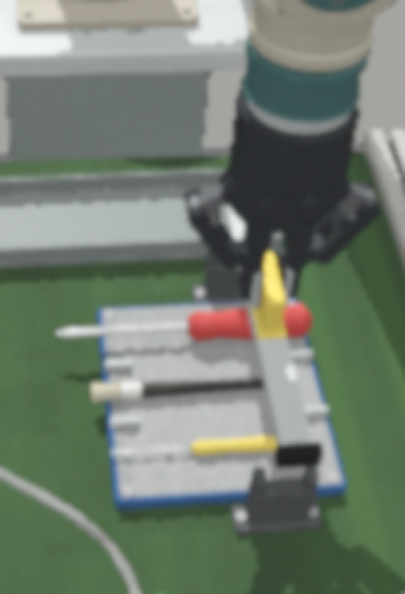

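View pics/rail.png

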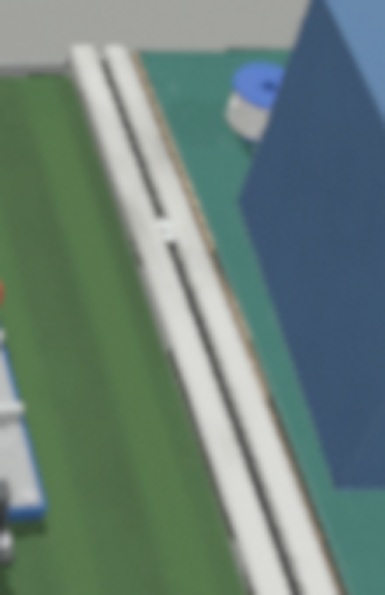

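View pics/railt.png

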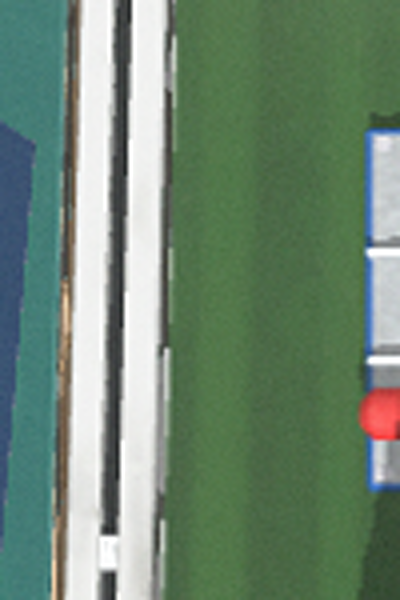

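```bash
python3 - <<'E'
from h import *
T=load('top0');S=load('side0')
print(onz(S,(435.7,259.4),0),onz(S,(408.6,177),0))
E
python3 -m creep '[0,0.25,0,0,0,0, -0.05,0.5,0,0,0,0, -0.1,0.75,0,0,0,0, -0.15,1,0,0,0,0, -0.15,1,0,0,0,0]'
```

```text
[0.71114584 0.31559267 0.        ] [0.47133318 0.33129544 0.        ]
clock: 6.72
tool_pos: [0.6081, 0.1869, 0.1105]
ee_rot: [[-1.0, -0.023, -0.002], [-0.023, 1.0, 0.002], [0.002, 0.002, -1.0]]
contact_force: [0.2, -0.1, -0.9]
width: 0.013
```

```bash
python3 -m creep '[0,0,-0.17,0,0,0, 0,0,-0.34,0,0,0, 0,0,-0.5,0,0,0, 0,0,-0.65,0,0,0, 0,0,-0.75,0,0,0]'; python3 -m creep '[0,0,-0.04,0,0,0, 0,0,-0.08,0,0,0, 0,0,-0.1,0,0,0, 0,0,-0.1,0,0,0, 0,0,-0.1,0,0,0]'
python3 - <<'E'
from h import *
snap('side','s4');crop('s4',265,85,150,150,4,'s4c')
print(get_state()['tool_pos'])
E
```

```text
clock: 7.13
tool_pos: [0.6083, 0.1823, 0.034]
ee_rot: [[-1.0, -0.019, -0.003], [-0.019, 1.0, -0.001], [0.003, -0.001, -1.0]]
contact_force: [0.2, -0.2, -1.4]
width: 0.013
clock: 7.55
tool_pos: [0.6106, 0.183, 0.0271]
ee_rot: [[-1.0, -0.019, 0.001], [-0.019, 1.0, 0.0], [-0.001, 0.0, -1.0]]
contact_force: [0.7, 0.1, -1.7]
width: 0.0133
[0.61064944 0.18303219 0.02717307]
```

View pics/s4c.png

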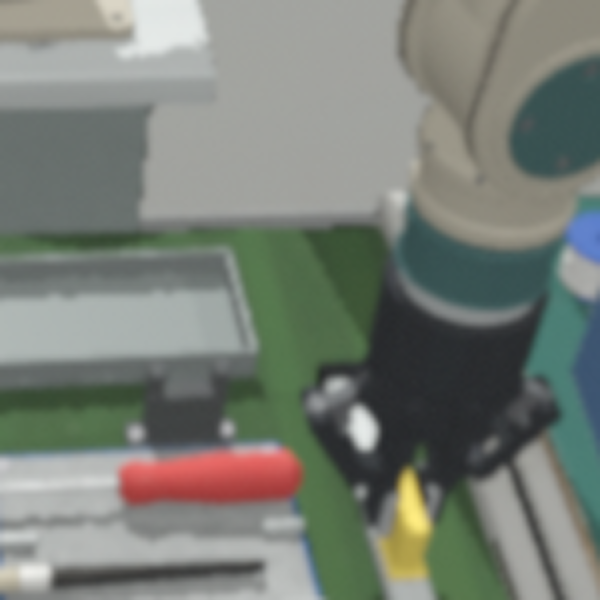

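The bar hangs just above the belt, clear of carrier (tab at (407,530) in the crop). I creep it down to contact.

```bash
python3 -m creep '[0,0,-0.015,0,0,0, 0,0,-0.03,0,0,0, 0,0,-0.045,0,0,0, 0,0,-0.06,0,0,0, 0,0,-0.06,0,0,0]';python3 -m creep '[0,0,-0.008,0,0,0, 0,0,-0.016,0,0,0, 0,0,-0.024,0,0,0, 0,0,-0.024,0,0,0]'
```

```text
clock: 8.02
tool_pos: [0.6095, 0.1829, 0.0199]
ee_rot: [[-1.0, -0.019, -0.001], [-0.019, 1.0, -0.0], [0.001, -0.0, -1.0]]
contact_force: [-0.3, 0.5, -1.8]
width: 0.0132
clock: 8.35
tool_pos: [0.6099, 0.183, 0.0183]
ee_rot: [[-1.0, -0.019, 0.0], [-0.019, 1.0, -0.0], [-0.0, -0.0, -1.0]]
contact_force: [-0.8, -1.7, 2.2]
width: 0.0131
```

```bash
python3 -m creep '[0,0,0,0,0,0, 0,0,0,0,0,0, 0,0,0,0,0,0, 0,0,0,0,0,0]' -0.1;python3 -m creep '[0,0,0.1,0,0,0, 0,0,0.25,0,0,0, 0,0,0.5,0,0,0, 0,0,0.75,0,0,0, 0,0,1,0,0,0]'
python3 - <<'E'
from h import *
snap('side','s5');crop('s5',235,85,150,180,3.3,'s5c')
E
```

```text
clock: 8.68
tool_pos: [0.6101, 0.1829, 0.018]
ee_rot: [[-1.0, -0.019, 0.0], [-0.019, 1.0, 0.0], [-0.0, 0.0, -1.0]]
contact_force: [-0.3, 0.4, -0.1]
width: 0.0383
clock: 9.1
tool_pos: [0.6097, 0.1829, 0.1195]
ee_rot: [[-1.0, -0.019, -0.0], [-0.019, 1.0, -0.0], [0.0, -0.0, -1.0]]
contact_force: [-0.2, 1.8, 0.3]
width: 0.0385
```

View pics/s5c.png

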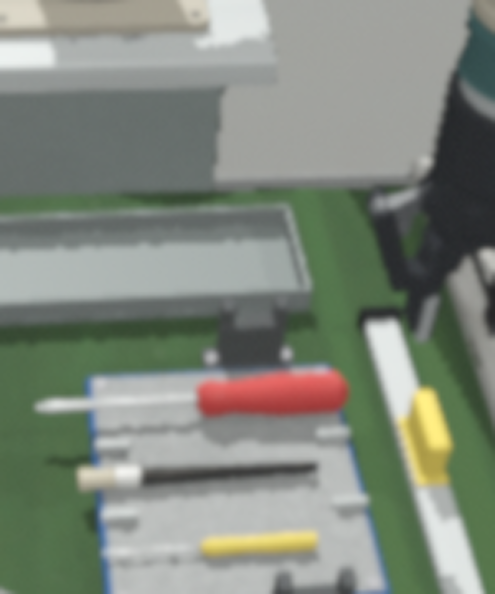

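```bash
python3 - <<'E'
from h import *
crop('s5',325,90,100,110,6,'s5d'); s=get_state(); print(s['tool_pos'])
E
```

```text
[0.61353929 0.18373515 0.12571953]
```

View pics/s5d.png

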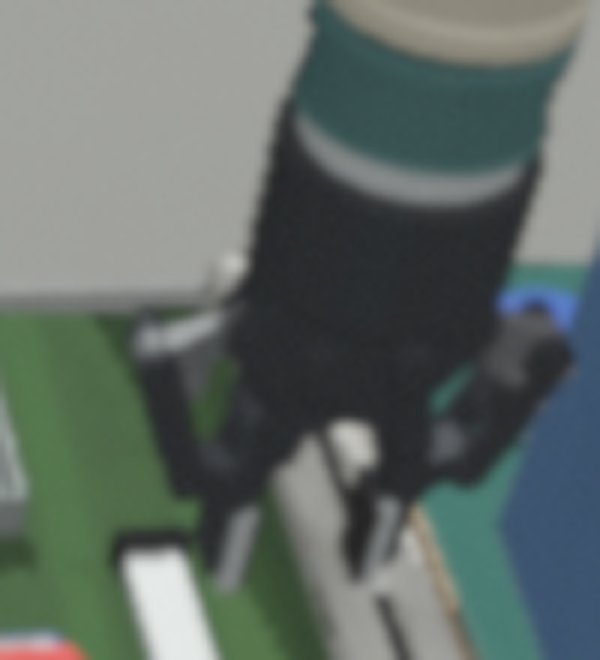

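```bash
python3 - <<'E'
from h import *
f=load('s5');s=np.array([.6115,.183,.122])
for p in [(225,590),(365,580),(180,490),(470,485),(135,340),(575,355)]:
    o,d=ray(f,(325+(p[0]+.5)/6-.5,90+(p[1]+.5)/6-.5)); P=o+d*(s[0]+.005-o[0])/d[0]; print(p,(P-s)[1:].round(3))
E
```

```text
(225, 590) [-0.024 -0.002]
(365, 580) [0.022 0.001]
(180, 490) [-0.047  0.044]
(470, 485) [0.047 0.042]
(135, 340) [-0.071  0.105]
(575, 355) [0.066 0.095]
```

```bash
python3 -m creep '[0,0,0.1,0,0,-0.24, -0.1,-0.25,0.1,0,0,-0.48, -0.2,-0.5,0.1,0,0,-0.72, -0.3,-0.75,0.1,0,0,-0.96]' -0.05; python3 -m creep '[-0.02,-0.08,0,0,0,-0.24, -0.04,-0.16,0,0,0,-0.48, -0.06,-0.25,0,0,0,-0.72, -0.08,-0.25,0,0,0,-0.96]';python3 -m creep '[0,0,0,0,0,-0.24, 0,0,0,0,0,-0.48, 0,0,0,0,0,-0.72, 0,0,0,0,0,-0.96]';python3 -m creep '[0,0,0,0,0,-0.24, 0,0,0,0,0,-0.262, 0,0,0,0,0,-0.262, 0,0,0,0,0,-0.262, 0,0,0,0,0,-0.262]'
python3 - <<'E'
from h import *
print(get_state()['qpos'])
snap('side','s6');crop('s6',245,75,120,170,3.5,'s6c')
snap('top','t6');crop('t6',140,85,160,150,4,'t6c')
E
```

```text
clock: 9.48
tool_pos: [0.58, 0.1075, 0.129]
ee_rot: [[-0.894, 0.449, 0.002], [0.449, 0.894, -0.0], [-0.002, 0.001, -1.0]]
contact_force: [0.3, -0.1, -0.4]
width: 0.0406
clock: 9.82
tool_pos: [0.5719, 0.0814, 0.1286]
ee_rot: [[-0.583, 0.813, 0.001], [0.813, 0.583, -0.001], [-0.001, 0.0, -1.0]]
contact_force: [0.7, -0.7, -0.0]
width: 0.0408
clock: 10.15
tool_pos: [0.5721, 0.0829, 0.1286]
ee_rot: [[-0.143, 0.99, 0.001], [0.99, 0.143, 0.0], [-0.0, 0.001, -1.0]]
contact_force: [0.6, -0.5, 0.3]
width: 0.0407
clock: 10.57
tool_pos: [0.5719, 0.083, 0.1281]
ee_rot: [[-0.021, 1.0, 0.0], [1.0, 0.021, 0.0], [-0.0, 0.0, -1.0]]
contact_force: [0.4, -0.5, 0.3]
width: 0.0408
[ 3.22363463e-02  2.67523860e-01 -2.66114784e-01  1.03688763e+00
 -4.08198346e-06  1.58227529e+00]
```

View pics/s6c.png

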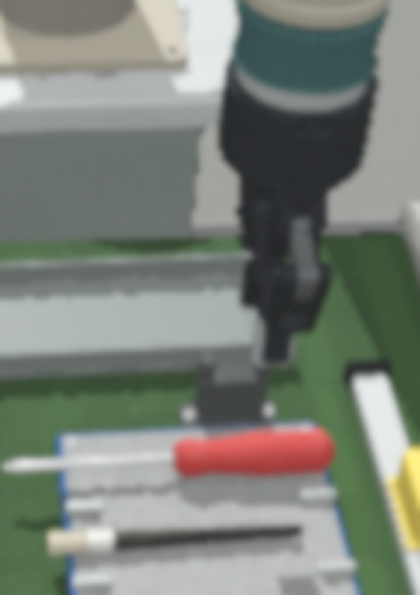

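View pics/t6c.png

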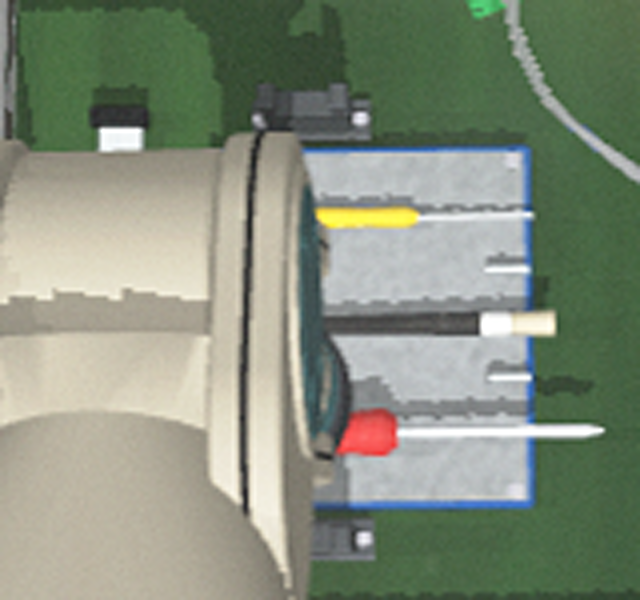

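Scene as expected: gripper above the handle, jaws across x; the screwdriver is unmoved. Slow descent.

```bash
python3 -m creep '[0,0,-0.15,0,0,0, 0,0,-0.3,0,0,0, 0,0,-0.45,0,0,0, 0,0,-0.6,0,0,0, 0,0,-0.7,0,0,0]';python3 -m creep '[0,0,-0.06,0,0,0, 0,0,-0.12,0,0,0, 0,0,-0.18,0,0,0, 0,0,-0.22,0,0,0, 0,0,-0.24,0,0,0]'; python3 -m creep '[0,0,-0.05,0,0,0, 0,0,-0.1,0,0,0, 0,0,-0.13,0,0,0, 0,0,-0.15,0,0,0, 0,0,-0.15,0,0,0]'
python3 - <<'E'
from h import *
snap('side','s7');crop('s7',235,95,130,130,5,'s7c')
E
```

```text
clock: 11.08
tool_pos: [0.571, 0.0829, 0.0565]
ee_rot: [[-0.02, 1.0, -0.002], [1.0, 0.02, -0.0], [-0.0, -0.002, -1.0]]
contact_force: [-0.3, 0.4, 0.1]
width: 0.0407
clock: 11.5
tool_pos: [0.5719, 0.0829, 0.0337]
ee_rot: [[-0.019, 1.0, -0.0], [1.0, 0.019, 0.0], [0.0, -0.0, -1.0]]
contact_force: [-0.2, -0.0, -0.4]
width: 0.0405
clock: 11.92
tool_pos: [0.5715, 0.0829, 0.0184]
ee_rot: [[-0.019, 1.0, -0.001], [1.0, 0.019, -0.0], [-0.0, -0.001, -1.0]]
contact_force: [-0.5, 0.0, 0.0]
width: 0.0405
```

View pics/s7c.png

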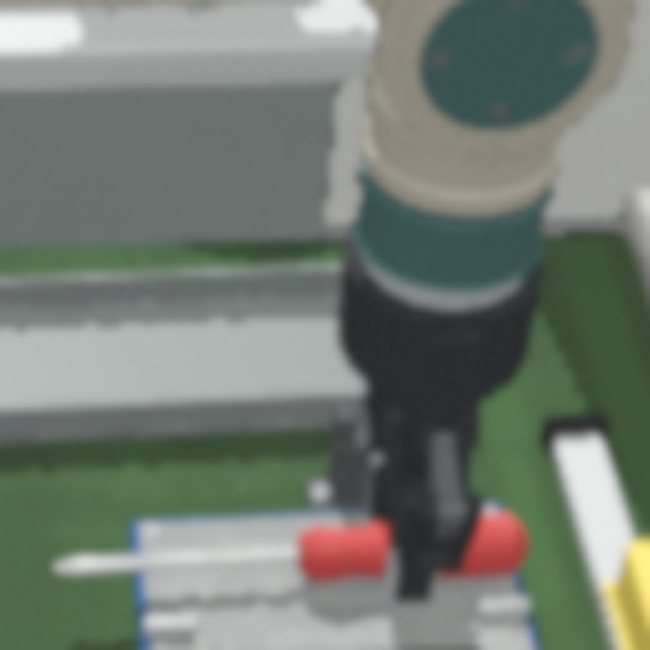

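Fingers stand either side of the handle (near finger at (413,560)), bracket untouched. Slightly lower, then close.

```bash
python3 -m creep '[0,0,-0.01,0,0,0, 0,0,-0.025,0,0,0, 0,0,-0.025,0,0,0, 0,0,-0.025,0,0,0]'; python3 -m creep '[0,0,-0,0,0,0, 0,0,0,0,0,0, 0,0,0,0,0,0, 0,0,0,0,0,0, 0,0,0,0,0,0]' -1 45; python3 -m creep '[0,0,0,0,0,0, 0,0,0,0,0,0]'
```

```text
clock: 12.3
tool_pos: [0.5719, 0.0829, 0.0164]
ee_rot: [[-0.019, 1.0, -0.0], [1.0, 0.019, 0.0], [0.0, -0.0, -1.0]]
contact_force: [0.2, 0.3, -0.1]
width: 0.0404
clock: 12.72
tool_pos: [0.5722, 0.083, 0.0167]
ee_rot: [[-0.019, 1.0, 0.001], [1.0, 0.019, 0.0], [-0.0, 0.001, -1.0]]
contact_force: [0.8, 0.1, 2.3]
width: 0.0272
clock: 12.88
tool_pos: [0.5722, 0.083, 0.0167]
ee_rot: [[-0.019, 1.0, 0.001], [1.0, 0.019, 0.0], [0.0, 0.001, -1.0]]
contact_force: [0.2, -0.9, 3.1]
width: 0.0266
```

Gripped at 27 mm. Lift straight up and look.

```bash
python3 -m creep '[0,0,0.05,0,0,0, 0,0,0.15,0,0,0, 0,0,0.3,0,0,0, 0,0,0.45,0,0,0, 0,0,0.6,0,0,0]'; python3 -m creep '[0,0,0.15,0,0,0, 0,0,0.3,0,0,0, 0,0,0.4,0,0,0, 0,0,0.4,0,0,0, 0,0,0.4,0,0,0]'
python3 - <<'E'
from h import *
snap('side','s8');crop('s8',225,75,150,170,3.5,'s8c');snap('top','t8');crop('t8',140,85,160,215,2.7,'t8c')
E
```

```text
clock: 13.3
tool_pos: [0.5714, 0.0829, 0.0773]
ee_rot: [[-0.019, 1.0, -0.001], [1.0, 0.019, -0.0], [-0.0, -0.001, -1.0]]
contact_force: [-0.6, -0.4, -0.6]
width: 0.0271
clock: 13.72
tool_pos: [0.5723, 0.083, 0.117]
ee_rot: [[-0.019, 1.0, 0.001], [1.0, 0.019, 0.0], [0.0, 0.001, -1.0]]
contact_force: [-0.2, -0.2, -1.7]
width: 0.0276
```

View pics/s8c.png

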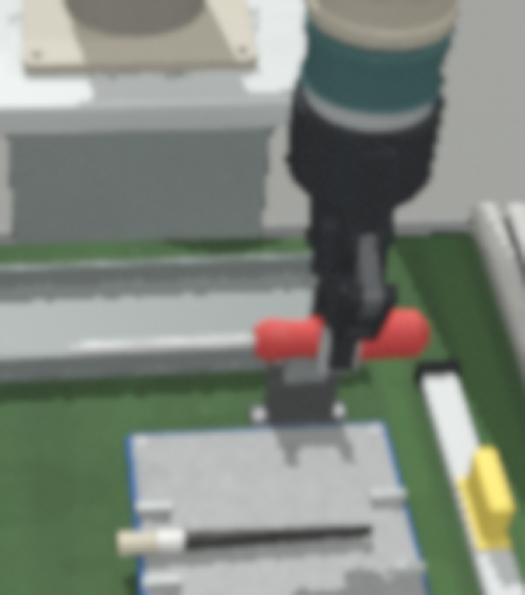

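View pics/t8c.png

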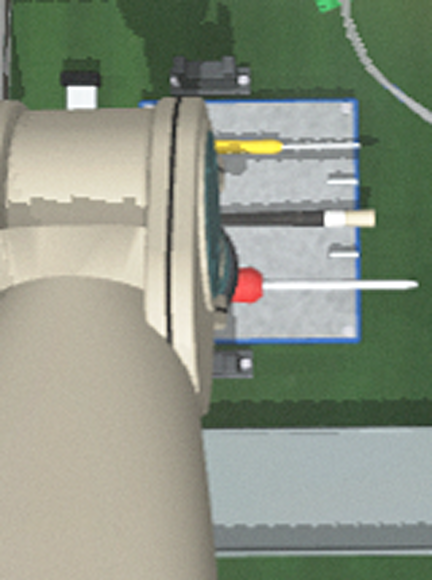

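```bash
python3 - <<'E'
from h import *
T=load('t8');S=load('s8')
a=(140+417/2.7-.3,85+285/2.7-.3)
for x in (65,75,85): print(tri(T,a,S,(225+x/3.5-.3,75+347/3.5-.3)))
print('hand end', [onz(S,(225+430/3.5,75+332/3.5),z) for z in (.126,)])
crop('s8',225,155,80,30,8,'s8d')
E
```

```text
(array([ 0.571149  , -0.06891879,  0.12402898]), np.float64(0.004029439288145141))
(array([ 0.57129293, -0.06606881,  0.12428615]), np.float64(0.0016264097147932566))
(array([ 0.57148301, -0.06321659,  0.12463479]), np.float64(0.007280230152548653))
hand end [array([0.57078811, 0.13922266, 0.126     ])]
```

View pics/s8d.png

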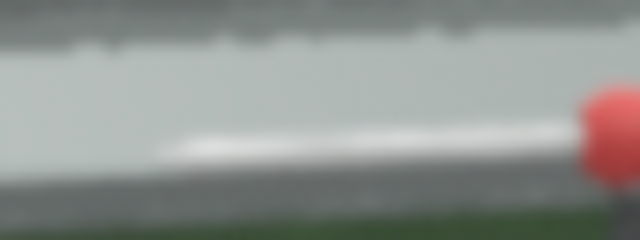

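Held level (tip at z≈0.124, handle axis about 0.126). Now over the tray.

```bash
python3 -m creep '[-0.15,-0.03,0,0,0,0, -0.35,-0.08,0,0,0,0, -0.57,-0.12,0,0,0,0, -0.79,-0.16,0,0,0,0, -1,-0.2,0,0,0,0]'; python3 -m creep '[-0.2,-0.05,0,0,0,0, -0.38,-0.1,0,0,0,0, -0.49,-0.13,0,0,0,0, -0.49,-0.13,-0.15,0,0,0, -0.49,-0.13,-0.3,0,0,0]';python3 -m creep '[0,0,-0.1,0,0,0, 0,0,-0.2,0,0,0, 0,0,-0.3,0,0,0, 0,0,-0.3,0,0,0, 0,0,-0.3,0,0,0]'
python3 - <<'E'
from h import *
snap('side','s9');crop('s9',195,75,150,120,5,'s9c');snap('top','t9');crop('t9',140,165,190,160,4,'t9c')
E
```

```text
clock: 14.23
tool_pos: [0.4695, 0.0628, 0.1149]
ee_rot: [[-0.019, 1.0, -0.003], [1.0, 0.019, -0.0], [0.0, -0.003, -1.0]]
contact_force: [-1.0, -0.2, -1.1]
width: 0.0273
clock: 14.65
tool_pos: [0.4229, 0.0498, 0.0863]
ee_rot: [[-0.019, 1.0, 0.002], [1.0, 0.019, 0.0], [0.0, 0.002, -1.0]]
contact_force: [-0.1, -0.2, -0.5]
width: 0.0274
clock: 15.07
tool_pos: [0.4224, 0.05, 0.0557]
ee_rot: [[-0.019, 1.0, -0.002], [1.0, 0.019, 0.0], [0.0, -0.002, -1.0]]
contact_force: [-0.6, 0.3, -1.1]
width: 0.0273
```

View pics/s9c.png

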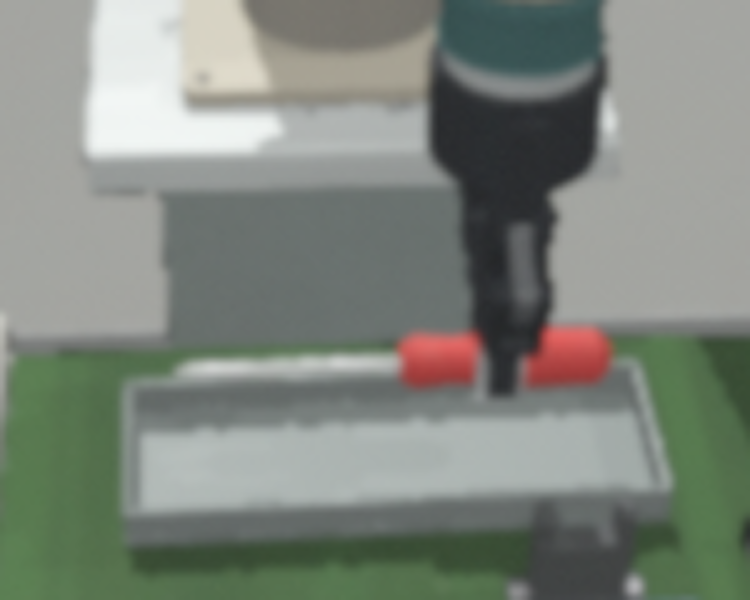

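View pics/t9c.png

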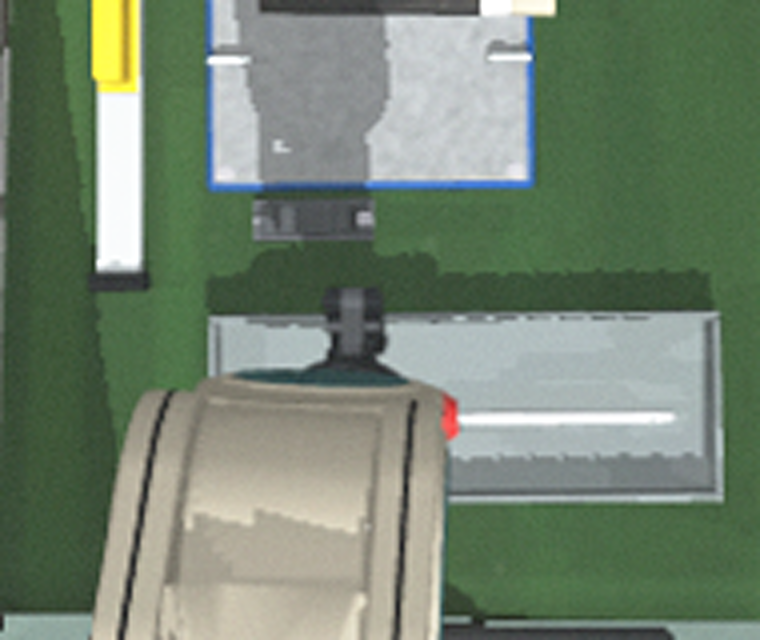

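Screwdriver is over the middle of the tray, with the shaft tip at (672,417) in the crop inside the right wall (710). Lowering.

```bash
python3 -m creep '[0,0,-0.1,0,0,0, 0,0,-0.2,0,0,0, 0,0,-0.3,0,0,0, 0,0,-0.37,0,0,0, 0,0,-0.4,0,0,0]';python3 -m creep '[0,0,-0.015,0,0,0, 0,0,-0.03,0,0,0, 0,0,-0.045,0,0,0, 0,0,-0.045,0,0,0]';python3 -m creep '[0,0,-0.01,0,0,0, 0,0,-0.02,0,0,0, 0,0,-0.02,0,0,0, 0,0,-0.02,0,0,0]'
```

```text
clock: 15.58
tool_pos: [0.4228, 0.05, 0.0161]
ee_rot: [[-0.019, 1.0, -0.0], [1.0, 0.019, 0.0], [0.0, -0.0, -1.0]]
contact_force: [0.1, -1.4, -0.9]
width: 0.0274
clock: 15.92
tool_pos: [0.4232, 0.0499, 0.0121]
ee_rot: [[-0.019, 1.0, 0.001], [1.0, 0.019, -0.0], [-0.0, 0.001, -1.0]]
contact_force: [0.4, -0.8, -0.8]
width: 0.0277
clock: 16.25
tool_pos: [0.4229, 0.05, 0.0099]
ee_rot: [[-0.019, 1.0, -0.0], [1.0, 0.019, -0.0], [-0.0, -0.0, -1.0]]
contact_force: [-0.9, 0.1, -1.7]
width: 0.0276
```

```bash
python3 -m creep '[0,0,-0.005,0,0,0, 0,0,-0.01,0,0,0, 0,0,-0.01,0,0,0]';python3 -m creep '[0,0,-0.006,0,0,0, 0,0,-0.01,0,0,0, 0,0,-0.01,0,0,0]'
```

```text
clock: 16.5
tool_pos: [0.4228, 0.0499, 0.0088]
ee_rot: [[-0.019, 1.0, -0.0], [1.0, 0.019, 0.0], [0.0, -0.0, -1.0]]
contact_force: [-0.6, 1.5, -1.4]
width: 0.027
clock: 16.75
tool_pos: [0.4229, 0.0499, 0.0087]
ee_rot: [[-0.019, 1.0, -0.0], [1.0, 0.019, -0.0], [-0.0, -0.0, -1.0]]
contact_force: [-2.5, -0.0, 8.2]
width: 0.0273
```

Contact (8 N) at the expected height. Release.

```bash
python3 -m creep '[0,0,0,0,0,0, 0,0,0,0,0,0, 0,0,0,0,0,0, 0,0,0,0,0,0]' -0.1;python3 -m creep '[0,0,0.05,0,0,0, 0,0,0.15,0,0,0, 0,0,0.3,0,0,0, 0,0,0.5,0,0,0, 0,0,0.75,0,0,0]';python3 -m creep '[0,0,0.25,0,0,0, 0,0,0.5,0,0,0, 0,0,0.75,0,0,0, -0.1,0,1,0,0,0]'
python3 -m creep '[0,0.25,0.2,0,0,0, -0.1,0.5,0.2,0,0,0, -0.2,0.75,0.2,0,0,0, -0.3,1,0.2,0,0,0]';python3 -m creep '[-0.05,0.25,0,0,0,0, -0.1,0.5,0,0,0,0, -0.2,0.75,0,0,0,0, -0.3,1,0,0,0,0, -0.3,1,0,0,0,0]'
python3 - <<'E'
from h import *
snap('side','s10');crop('s10',195,115,200,180,3.2,'s10c');snap('top','t10');crop('t10',130,90,210,230,2.6,'t10c')
E
```

```text
clock: 17.08
tool_pos: [0.4229, 0.05, 0.0078]
ee_rot: [[-0.019, 1.0, -0.0], [1.0, 0.019, -0.0], [-0.0, -0.0, -1.0]]
contact_force: [-0.1, -0.3, -0.2]
width: 0.0384
clock: 17.5
tool_pos: [0.4213, 0.05, 0.0828]
ee_rot: [[-0.019, 1.0, -0.003], [1.0, 0.019, 0.0], [0.0, -0.003, -1.0]]
contact_force: [-0.4, 0.1, 0.6]
width: 0.0384
clock: 17.83
tool_pos: [0.4143, 0.0498, 0.1849]
ee_rot: [[-0.019, 1.0, 0.003], [1.0, 0.019, -0.0], [-0.0, 0.003, -1.0]]
contact_force: [1.0, -0.0, 0.5]
width: 0.0383
clock: 18.17
tool_pos: [0.3828, 0.1509, 0.204]
ee_rot: [[-0.018, 1.0, 0.002], [1.0, 0.018, 0.0], [0.0, 0.002, -1.0]]
contact_force: [1.3, 0.3, -0.5]
width: 0.0381
clock: 18.58
tool_pos: [0.3513, 0.253, 0.2032]
ee_rot: [[-0.024, 1.0, -0.001], [1.0, 0.024, 0.002], [0.002, -0.001, -1.0]]
contact_force: [0.7, -0.4, 0.7]
width: 0.0385
```

View pics/s10c.png

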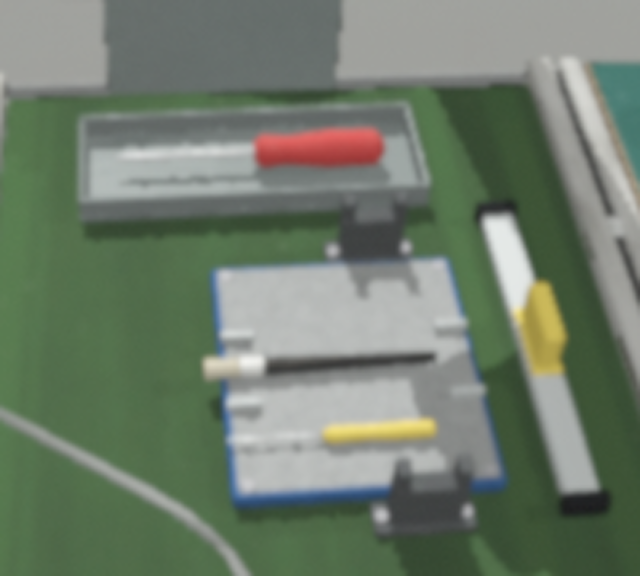

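View pics/t10c.png

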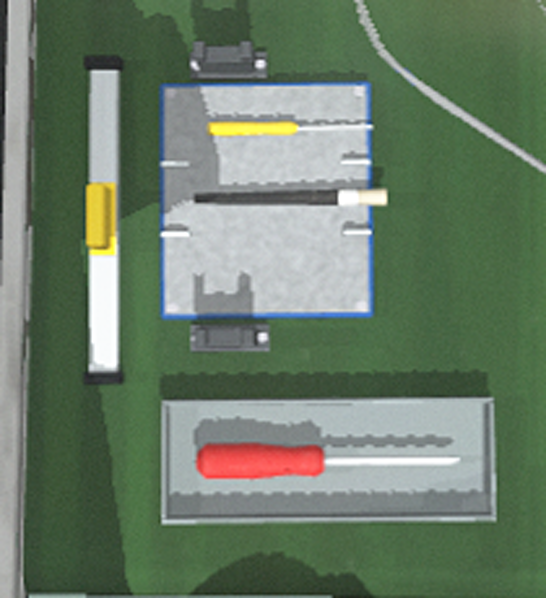

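```bash
python3 - <<'E'
from h import *
T=load('t10');S=load('s10')
t=lambda x,y:(130+(x+.5)/2.6-.5,90+(y+.5)/2.6-.5)
s=lambda x,y:(195+(x+.5)/3.2-.5,115+(y+.5)/3.2-.5)
for n,a,b in[('tip',t(459,461),s(122,154)),('end',t(197,461),s(383,146)),('neck',t(323,460),s(256,151)),('bar tab top',t(99,216),s(540,305))]: print(n,tri(T,a,S,b))
print(get_state()['joint_vel'].round(3)); close_job()
E
```

```text
tip (array([ 0.42246745, -0.09846649,  0.0194033 ]), np.float64(0.0034604786149798365))
end (array([0.41976794, 0.10399515, 0.01679765]), np.float64(0.0013251686296738335))
neck (array([0.42166234, 0.00562872, 0.01722248]), np.float64(0.0007289124395877989))
bar tab top (array([0.60870324, 0.17925287, 0.04432158]), np.float64(0.0022858579688008695))
[-0.036 -0.001 -0.006 -0.002 -0.004 -0.002]
the job is handed in; nothing more can be done
```

I finished the job as asked and handed it in at about 18.7 s of the 62 s allowed; the hand-in reports no verdict.

- **Bar:** I gripped it by the yellow tab and lifted it straight up out of the brackets. It now lies on the belt to the left of the carrier, with the tab at about (0.61, 0.18). It touched down with about 2 N. The tab top measured z = 0.044, which is right for a bar flat on the belt. It is about 30 mm clear of the carrier's edge.
- **Red screwdriver:** I gripped it at mid-handle, lifted it out, and lowered it into the middle of the tray. It touched down with about 8 N before I released it. Measured from both cameras, the tip, neck and handle end are at z = 0.019, 0.017 and 0.017. The expected height is about 0.018, so it lies flat on the tray floor. Both ends are inside the walls.
- **Other tools:** The last pictures show the brush and the yellow screwdriver still in their lanes, and the arm standing clear of everything.

No check failed. The two views disagreed by 1 to 3.5 mm in the last measurements, with the shaft tip the worst. The arm also drifted a few millimetres while settling after fast moves, so I waited for it to settle before each grasp.

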